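# Load the wide sample tube into its centrifuge sleeve

## Task

Take the wide capped sample tube out of the rack and lower it, cap up, all the way down into the wide steel centrifuge sleeve, then let go. Lower it gently to the bottom rather than dropping it in, and leave the slim tube in the rack where it is.

Things in the scene. Friction and masses are not known exactly. Their poses are not given: they have to be found in the camera images.
- tube_mid (a point): Wide tube: stiff white, 50 to 100 g, 115 mm tall with its cap, body 29 mm in diameter (lowest 16 mm a cone down to a 9 mm tip), round blue cap 35 mm in diameter, 16 mm tall. It starts upright and loose in a hole of the rack and pulls straight up. This point: its centre, on the axis, half-way up (57.5 mm above its foot, 49.5 mm below the middle of the cap); z runs along the axis to the cap.
- sleeve_mouth (a point): Wide sleeve: fixed upright steel tube, open on top, bore 34 mm, wall 3 mm, on an 80 mm square black foot. This point: centre of its mouth at the rim, 85 mm above the bench; inner floor 75 mm below; z up. With the wide tube fully home its centre is 17.5 mm below this point, the cap's lower edge 24 mm above. A like sleeve of 20 mm bore stands elsewhere and is not the one.
- slim_mid (a point): Slim tube, to be left alone: white, 120 mm tall with its cap, body 16 mm in diameter, round blue cap 22 mm in diameter, its top 135 mm above the bench. It stands upright in the rack, 110 mm from the wide tube. This point: its centre, half-way up; z runs along its axis to the cap.
- rack: Rack: fixed grey block 60 x 170 mm, 60 mm high, at any heading, with four holes 45 mm deep in a row. Origin: centre of its underside; y along the row, z up. Wide tube in the hole at y = -55 mm, slim tube at y = +55 mm, two empty holes between.

How it is judged:
By the outcome, as a careful person would: the job done as asked, in the order asked, and still so for the second after the job is handed in, with the robot touching nothing.
It also fails if it takes over 40 s, if anything falls off the work surface, if the arm or the gripper's body presses on something with over 40 N, if the wrist force passes 120 N, or if a joint passes its speed limit or range.

## Robot

A 7-joint arm with a two-finger parallel gripper is mounted at the origin on the work surface. World frame = base frame: x ahead of the robot, y to its left, z up, the work surface at z = 0. Lengths are in m, angles in rad, forces in N, time in s.
With the tool pointing down it reaches from about 0.4 to 0.85 m from the base axis. Payload 10.4 kg.
Tool frame: the origin (TCP) lies at the centre of the arm's flange, where the gripper is bolted on; the fingertips stand 182 mm ahead of it and the grasp point (between the pads) lies 164 mm ahead of it; z points along the fingers, y is the line along which they close (so a half turn about z gives the same grasp; the last joint's range is limited). The gripper opens to 87 mm and grips with 3 to 60 N. Pads are 19 mm wide; open, the fingers measure 117 mm over their backs; the gripper's body (75 mm by 190 mm) begins 51 mm behind the grasp point.
Start: joints at [-1.359, 0.332, -0.065, 1.46, 0.022, 1.35, -0.088], TCP at [0.145, 0.608, 0.405] pointing down, gripper open.
Joint ranges: [-2.6, 2.6], [-0.5, 2.12], [-1.47, 1.34], [0.16, 2.42], [-1.27, 4.41], [0.06, 2.06], [-2.6, 2.6]. Speed limits (rad/s): [2.22, 2.22, 2.79, 2.79, 3.14, 3.14, 3.14].

## Interface

Orientations are given as a unit quaternion [x, y, z, w].
In Python, from bench import r, eyes, job gives the robot as it stands. The module is installed in compiled form; this text tells all that it offers.
- The arm moves only by the shell command python3 -m inch 'ROWS' [OPENING] [FORCE]. ROWS is JSON, a list of rows, each a list of 6 numbers: the shift along the tool's x, y, z normalised to -1 to 1, where 1 is 4 cm, then the turn, a rotation vector about the tool's x, y, z normalised to -1 to 1, where 1 is 0.12 rad. In form: [[x, y, z, wx, wy, wz], ...]. A call has exactly 5 rows; each row shifts and turns the commanded pose from where the row before left it, along the tool's axes as they then stand; what a row does not reach is not made up. A row lasts 1/12 s, in which the tool goes at most 41.7 mm and 7.16 degrees, less where a joint would pass 70% of its speed; a pose out of reach is approached as far as the arm can. A call with a number of a shift or a turn outside -1 to 1 is refused whole. A call with a gripper value outside its range is refused whole. OPENING is the gripper command: -1 is shut, 1 is fully open, values between are in proportion, set as the call begins (- or left out, the last holds). The fingers move at their own pace and stop on an object; FORCE is the grip in N (left out, the last holds). Time passes only in rows, so rows that do not move let the fingers close, or fill a call up. It gives the time, the measured TCP pose, the force, the opening and the grip force at its end, in the units of the state.
- r.read_state(): the state, without advancing time (a new reading comes with each control period).
- eyes.camera(name): name is "side" or "top"; returns a dict with "pixels" (384x512x3 uint8, red, green, blue), "fx", "fy", "cx", "cy" (pixels), "extrinsics" (4x4, takes a point from camera to world coordinates). Camera axes: x right, y down, z forward; pixel columns grow to the right and rows downward; lengths in m; the calibration is good to about 2 mm. A picture is of the moment at which its call begins. There is no depth.
- job.close_job(): hands the job in; it is judged then, once.
The state is a dict: "time": time; "joint_positions": joint angles; "joint_vel": joint speeds; "joint_torque": joint torques, N m; "ee_pos": TCP position; "eef_rot": TCP orientation; "ft_force": force on the tool from outside, world axes, zero at the start; "torque": the same for the moment, N m; "width": finger opening in m; "grip_force": force on a finger pad.
Only numpy, scipy, OpenCV 4.12 (cv2) and the standard library are available. Lean on these libraries where they do the work, as an engineer would, in place of code of your own. Each camera call takes 0.05 s, during which the arm holds its last target. There are 200 camera calls.

## Working session

There is one attempt and no reset: what is moved stays moved. The work goes in short steps, Python scripts to look and compute and a shell command to move; the robot and the scene stay as the last step left them, time stands still between calls to the robot, and variables do not carry over. Pictures are saved under pics/ and viewed, at most 10 in all, crops included, and the job is handed in when it is done.

```bash
mkdir -p pics; python3 - <<'E'
from bench import r,eyes
import cv2,numpy as np
s=r.read_state();print(s)
for n in("side","top"):
    c=eyes.camera(n);cv2.imwrite(f"pics/{n}0.png",c["pixels"][:,:,::-1]);np.savez(f"{n}0.npz",**c)
    print(n,c["fx"],c["fy"],c["cx"],c["cy"],np.round(c["extrinsics"],4).tolist())
E
```

```text
{'time': 0.0, 'joint_positions': array([-1.35861033,  0.33284103, -0.06471813,  1.46094704,  0.0215928 ,
        1.34987655, -0.08849127]), 'joint_vel': array([-1.95750154e-04, -9.25180592e-04,  8.66039611e-04, -6.80711529e-04,
       -6.24063734e-05,  1.12207210e-03, -1.30920045e-04]), 'joint_torque': array([-2.01677867e-04, -6.23255610e+01,  2.45528296e-02, -3.89894271e+01,
       -6.13609655e-02,  3.96267185e-02,  1.36957065e-04]), 'ee_pos': array([0.14534942, 0.60772853, 0.40397033]), 'eef_rot': array([ 1.17100977e-01,  9.93119775e-01, -6.86133047e-04, -5.51994000e-05]), 'ft_force': array([-0.42741763,  0.34140404, -0.14539537]), 'torque': array([ 0.0343037 , -0.01839002, -0.04610894]), 'grip_force': 0.0, 'width': 0.08716857979505947}
side 441.9975940969698 441.9975940969698 250.1342139091069 194.9915649535072 [[-0.9946, -0.0466, 0.0928, 0.4573], [-0.103, 0.5564, -0.8245, 0.8309], [-0.0132, -0.8296, -0.5582, 0.6638], [0.0, 0.0, 0.0, 1.0]]
top 472.18869427143784 472.18869427143784 255.0501110527125 191.4049717110327 [[-0.0232, -0.9951, 0.0962, 0.4438], [-0.9996, 0.0218, -0.0155, 0.0174], [0.0134, -0.0965, -0.9952, 1.1736], [0.0, 0.0, 0.0, 1.0]]
```

View pics/top0.png

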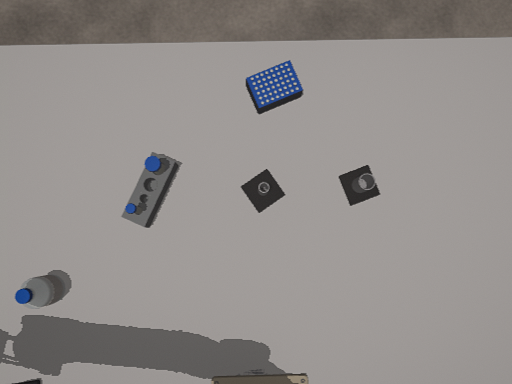

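View pics/side0.png

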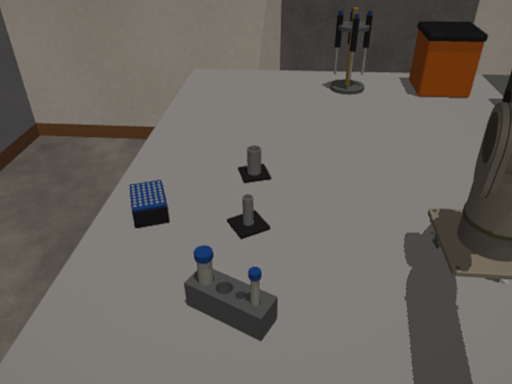

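The top view shows the rack around (152,190), with the wide cap at (153,163) and the slim cap at (130,209). The wide sleeve's mouth is near (367,182), and the narrow sleeve is at (264,188). In the side view the wide cap is at (204,254) and the wide sleeve's mouth is at (254,150).

```bash
cat > h.py <<'E'
import cv2,numpy as np
from scipy.optimize import least_squares
def ray(c,u,v):
    E=c["extrinsics"];d=E[:3,:3]@np.array([(u-c["cx"])/c["fx"],(v-c["cy"])/c["fy"],1]);return E[:3,3],d/np.linalg.norm(d)
def plane(c,u,v,z):
    o,d=ray(c,u,v);return o+d*(z-o[2])/d[2]
def tri(*rs):
    A=sum(np.eye(3)-np.outer(d,d) for o,d in rs);b=sum((np.eye(3)-np.outer(d,d))@o for o,d in rs);return np.linalg.solve(A,b)
def proj(c,p):
    E=np.array(c["extrinsics"]);q=E[:3,:3].T@(np.asarray(p)-E[:3,3]);return c["fx"]*q[0]/q[2]+c["cx"],c["fy"]*q[1]/q[2]+c["cy"]
def blue(c):
    p=c["pixels"].astype(int);m=((p[...,2]>90)&(p[...,0]<60)&(p[...,2]-p[...,0]>70)).astype(np.uint8)
    n,l,st,ce=cv2.connectedComponentsWithStats(m);return [(st[i,4],ce[i].round(2)) for i in range(1,n) if st[i,4]>25]
E
python3 - <<'E'
from h import *
T=dict(np.load("top0.npz"));S=dict(np.load("side0.npz"))
def near(c,u,v): return min(blue(c),key=lambda a:np.hypot(*(a[1]-[u,v])))
for nm,t,s,z in(("wide",(153,163),(204,254),.122),("slim",(130,209),(255,273),.127)):
    a,b=near(T,*t),near(S,*s);print(nm,a,b,plane(T,*a[1],z),plane(S,*b[1],z),tri(ray(T,*a[1]),ray(S,*b[1])))
a=cv2.resize(T["pixels"][155:215,330:395],None,fx=6,fy=6,interpolation=0);b=cv2.resize(S["pixels"][130:190,225:290],None,fx=6,fy=6,interpolation=0)
cv2.imwrite("pics/crop.png",np.hstack([a,b])[:,:,::-1])
E
```

```text
wide (np.int32(176), array([152.09, 163.17])) (np.int32(161), array([202.98, 251.53])) [0.61413942 0.23054304 0.122     ] [0.61496074 0.22409677 0.122     ] [0.61344466 0.22956724 0.12687585]
slim (np.int32(69), array([130., 208.])) (np.int32(72), array([254.22, 271.  ])) [0.51414628 0.27845369 0.127     ] [0.51514578 0.27198205 0.127     ] [0.51420661 0.27722256 0.13201555]
```

View pics/crop.png

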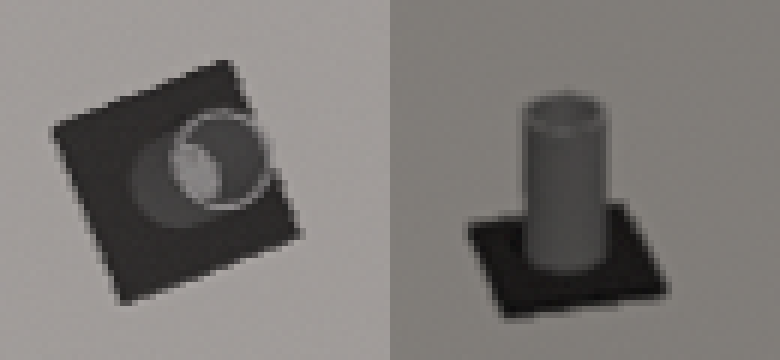

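The crop shows the wide sleeve's rim ring centred at about top (366.4,180.9) and side (253.5,148.7). My blue threshold missed the dark side of the cap, so I'll loosen it.

```bash
sed -i 's/m=((.*astype(np.uint8)/m=((p[...,2]-p[...,0]>30)\&(p[...,2]>45)).astype(np.uint8)/' h.py
python3 - <<'E'
from h import *
T=dict(np.load("top0.npz"));S=dict(np.load("side0.npz"))
def near(c,u,v): return min(blue(c),key=lambda a:np.hypot(*(a[1]-[u,v])))
for nm,t,s,z in(("wide",(153,163),(204,254),.122),("slim",(130,209),(255,273),.127)):
    a,b=near(T,*t),near(S,*s);print(nm,a,b,plane(T,*a[1],z),plane(S,*b[1],z),tri(ray(T,*a[1]),ray(S,*b[1])))
t,s=(366.4,180.9),(253.5,148.7)
print("sleeve",plane(T,*t,.085),plane(S,*s,.085),tri(ray(T,*t),ray(S,*s)))
E
```

```text
wide (np.int32(201), array([152.19, 163.33])) (np.int32(280), array([203.06, 254.01])) [0.61377182 0.23032012 0.122     ] [0.61350233 0.23084906 0.122     ] [0.61372965 0.23038837 0.12159385]
slim (np.int32(83), array([130.1 , 207.83])) (np.int32(152), array([254.39, 273.39])) [0.51451794 0.2782342  0.127     ] [0.51429461 0.27779946 0.127     ] [0.51437694 0.27814382 0.12733959]
sleeve [ 0.56791842 -0.25941724  0.085     ] [ 0.56787881 -0.25409208  0.085     ] [ 0.56840075 -0.26025283  0.08170535]
```

```bash
python3 -m inch '[[0,0,-1,0,0,0],[0,0,-1,0,0,0],[0,0,-1,0,0,0],[-0.5,-0.25,0,0,0,0],[-0.9,-0.43,0,0,0,0]]' 1 20; python3 -m inch '[[-0.9,-0.43,0,0,0,0],[-0.9,-0.43,0,0,0,0],[-0.9,-0.43,0,0,0,0],[-0.9,-0.43,0,0,0,0],[-0.9,-0.43,0,0,0,0]]'
python3 -c "
from bench import r
s=r.read_state();print(s['joint_positions'])"
```

```text
time: 0.52
ee_pos: [0.1899, 0.5701, 0.5266]
eef_rot: [0.113, 0.994, 0.002, -0.001]
ft_force: [0.6, 0.9, -0.9]
width: 0.0874
grip_force: 0.0
time: 0.93
ee_pos: [0.3498, 0.4412, 0.5246]
eef_rot: [0.117, 0.993, -0.0, -0.0]
ft_force: [-0.3, 0.7, -0.5]
width: 0.0872
grip_force: 0.0
[-1.0639288   0.15684387  0.09518574  1.4297361  -0.01494759  1.55599849
  0.36634911]
```

```bash
python3 -m inch '[[-0.9,-0.43,0,0,0,0],[-0.9,-0.43,0,0,0,0],[-0.9,-0.43,0,0,0,0],[-0.9,-0.43,0,0,0,0],[-0.9,-0.43,0,0,0,0]]';python3 -m inch '[[-0.9,-0.43,0,0,0,0],[-0.5,-0.2,0,0,0,0],[0,0,0.9,0,0,0],[0,0,0.9,0,0,0],[0,0,0,0,0,0]]'
python3 - <<'E'
from bench import r
from scipy.spatial.transform import Rotation as R
s=r.read_state();print(s['joint_positions'],s['ee_pos'],R.from_quat(s['eef_rot']).inv().apply([.6137,.2304,.36]-s['ee_pos'])/.04)
E
```

```text
time: 1.35
ee_pos: [0.5048, 0.3158, 0.5246]
eef_rot: [0.117, 0.993, -0.0, -0.0]
ft_force: [0.2, 0.2, 0.8]
width: 0.0868
grip_force: 0.0
time: 1.77
ee_pos: [0.5514, 0.2791, 0.4451]
eef_rot: [0.118, 0.993, -0.004, -0.004]
ft_force: [-1.3, 0.2, -1.1]
width: 0.087
grip_force: 0.0
[-0.75232417  0.30361852  0.26830591  1.4282555  -0.07943952  1.43171608
  0.85142215] [0.55139639 0.27911735 0.44507366] [-1.81571657 -0.80372811  2.11898526]
```

```bash
python3 -m inch '[[-0.9,-0.4,0.5,0,0,0],[-0.9,-0.4,0.8,0,0,0],[0,0,0.7,0,0,0],[0,0,0,0,0,0],[0,0,0,0,0,0]]'
python3 - <<'E'
from bench import r,eyes
from h import *
from scipy.spatial.transform import Rotation as R
s=r.read_state();print(s['ee_pos'],s['eef_rot'],R.from_quat(s['eef_rot']).inv().apply([.6137,.2304,.286]-s['ee_pos'])/.04)
c=eyes.camera("side");cv2.imwrite("pics/side1.png",c["pixels"][:,:,::-1]);print(blue(c))
E
```

```text
time: 2.18
ee_pos: [0.6072, 0.2382, 0.38]
eef_rot: [0.117, 0.993, -0.0, -0.001]
ft_force: [0.5, 0.5, 0.7]
width: 0.0872
grip_force: 0.0
[0.60719224 0.23822897 0.38000322] [ 1.16816657e-01  9.93152985e-01 -2.92557969e-04 -9.65154368e-04] [-0.20801279 -0.15073637  2.34982222]
[(np.int32(467), array([142.16, 195.09])), (np.int32(274), array([203.02, 254.39])), (np.int32(164), array([254.23, 273.18]))]
```

View pics/side1.png

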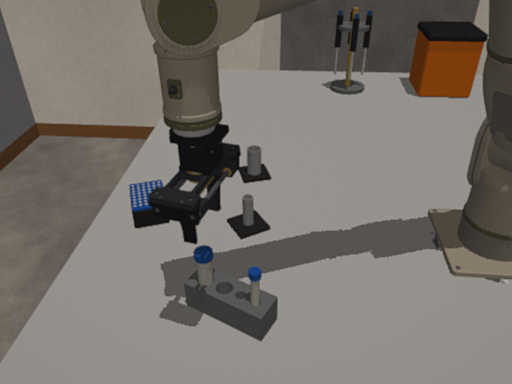

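The gripper hangs open just above the wide cap, which is still at (203,254). I'll correct the offset and descend.

```bash
python3 -m inch '[[-0.2,-0.15,0.6,0,0.0,0],[0,0,0.6,0,0,0],[0,0,0.6,0,0,0],[0,0,0.4,0,0,0],[0,0,0.0,0,0,0]]'
python3 - <<'E'
from bench import r
from scipy.spatial.transform import Rotation as R
s=r.read_state();print(R.from_quat(s['eef_rot']).inv().apply([.6137,.2304,.286]-s['ee_pos'])/.04, R.from_quat(s['eef_rot']).apply([0,0,1]))
E
```

```text
time: 2.65
ee_pos: [0.6129, 0.2313, 0.2909]
eef_rot: [0.116, 0.993, -0.0, -0.001]
ft_force: [-1.3, 1.1, -1.4]
width: 0.0872
grip_force: 0.0
[-0.02492765 -0.01827669  0.1223817 ] [-2.17679630e-03 -4.72633031e-05 -9.99997630e-01]
```

```bash
python3 -m inch '[[0,0,0.12,0,0,0],[0,0,0,0,0,0],[0,0,0,0,0,0],[0,0,0,0,0,0],[0,0,0,0,0,0]]' -1 20; python3 -m inch '[[0,0,0,0,0,0],[0,0,0,0,0,0],[0,0,0,0,0,0],[0,0,0,0,0,0],[0,0,0,0,0,0]]'
```

```text
time: 3.07
ee_pos: [0.6141, 0.2301, 0.288]
eef_rot: [0.117, 0.993, 0.001, 0.001]
ft_force: [0.0, 0.1, -0.1]
width: 0.0617
grip_force: 0.0
time: 3.48
ee_pos: [0.6138, 0.2299, 0.2868]
eef_rot: [0.117, 0.993, 0.0, 0.0]
ft_force: [-0.1, 0.1, -0.3]
width: 0.0343
grip_force: 20.0
```

```bash
python3 -m inch '[[0,0,-0.2,0,0,0],[0,0,-0.4,0,0,0],[0,0,-0.4,0,0,0],[0,0,-0.4,0,0,0],[0,0,-0.5,0,0,0]]'; python3 -m inch '[[0,0,-0.5,0,0,0],[0,0,-0.5,0,0,0],[0,0,-0.5,0,0,0],[0,0,-0.4,0,0,0],[0,0,0,0,0,0]]'
python3 - <<'E'
from bench import r,eyes
from h import *
from scipy.spatial.transform import Rotation as R
s=r.read_state();print(s['joint_positions'],R.from_quat(s['eef_rot']).inv().apply([.568,-.259,.43]-s['ee_pos'])/.04)
E
```

```text
time: 3.9
ee_pos: [0.6136, 0.2298, 0.3633]
eef_rot: [0.117, 0.993, -0.0, -0.001]
ft_force: [-0.4, 0.5, -1.0]
width: 0.0341
grip_force: 20.0
time: 4.32
ee_pos: [0.6141, 0.2298, 0.4432]
eef_rot: [0.117, 0.993, 0.002, 0.002]
ft_force: [-0.4, -1.2, -0.1]
width: 0.0346
grip_force: 20.0
[-0.64816531  0.38764928  0.30498025  1.32979045 -0.11533855  1.43563951
  0.98623324] [ -1.72117516 -12.15280783   0.29370947]
```

```bash
python3 -m inch '[[-0.08,-0.5,0,0,0,0],[-0.12,-0.8,0,0,0,0],[-0.12,-0.85,0,0,0,0],[-0.12,-0.85,0,0,0,0],[-0.12,-0.85,0,0,0,0]]'; python3 -m inch '[[-0.12,-0.85,0,0,0,0],[-0.12,-0.85,0,0,0,0],[-0.12,-0.85,0,0,0,0],[-0.12,-0.85,0,0,0,0],[-0.12,-0.85,0,0,0,0]]'; python3 -m inch '[[-0.12,-0.85,0,0,0,0],[-0.12,-0.85,0,0,0,0],[-0.12,-0.85,0,0,0,0],[-0.12,-0.75,0,0,0,0],[0,-0.3,0,0,0,0]]';python3 -m inch '[[0,0,0,0,0,0],[0,0,0,0,0,0],[0,0,0,0,0,0],[0,0,0,0,0,0],[0,0,0,0,0,0]]'
python3 - <<'E'
from bench import r,eyes
from h import *
from scipy.spatial.transform import Rotation as R
s=r.read_state();print(s['joint_positions'],R.from_quat(s['eef_rot']).inv().apply([.568,-.259,.39]-s['ee_pos'])/.04,R.from_quat(s['eef_rot']).apply([0,0,1]))
ims=[]
for n,(u,v) in(("side",(253,120)),("top",(366,181))):
    c=eyes.camera(n);np.savez(n+"2.npz",**c);ims.append(cv2.resize(c["pixels"][v-60:v+80,u-60:u+60],None,fx=3,fy=3,interpolation=0))
cv2.imwrite("pics/p2.png",np.hstack(ims)[:,:,::-1])
E
```

```text
time: 4.73
ee_pos: [0.5992, 0.0734, 0.4382]
eef_rot: [0.117, 0.993, -0.0, -0.0]
ft_force: [0.3, -0.6, -0.5]
width: 0.0341
grip_force: 20.0
time: 5.15
ee_pos: [0.5829, -0.0976, 0.4383]
eef_rot: [0.117, 0.993, 0.0, -0.0]
ft_force: [-0.7, -0.2, -1.1]
width: 0.0343
grip_force: 20.0
time: 5.57
ee_pos: [0.567, -0.2454, 0.4383]
eef_rot: [0.12, 0.993, -0.001, -0.0]
ft_force: [-1.3, -1.4, -0.8]
width: 0.0345
grip_force: 20.0
time: 5.98
ee_pos: [0.5692, -0.239, 0.4387]
eef_rot: [0.116, 0.993, 0.0, -0.0]
ft_force: [-0.3, -0.0, -0.9]
width: 0.034
grip_force: 20.0
[-0.09523858  0.32114514  0.53904607  1.45752403 -0.16552205  1.40842401
  1.78631022] [-0.08475231 -0.49360285  1.21609292] [ 2.24988717e-05  6.22406315e-04 -9.99999806e-01]
```

View pics/p2.png

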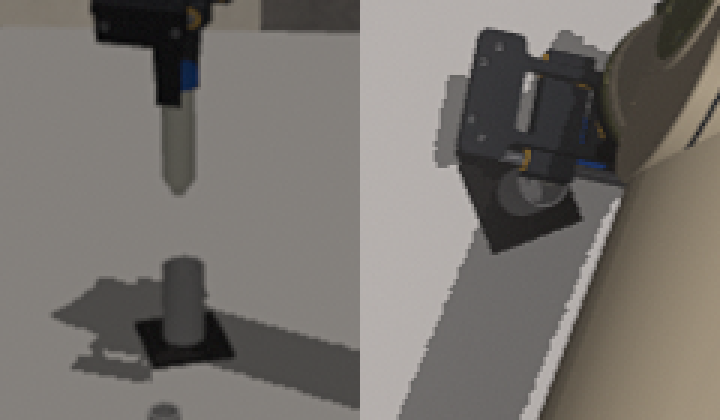

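The side view shows the tube held upright with its tip at about (252,124), above the sleeve. In the top view the gripper partly covers the mouth. I'll refine the mouth position with the first pictures and check the camera bias using the tip.

```bash
python3 - <<'E'
from h import *
T=dict(np.load("top0.npz"));S=dict(np.load("side0.npz"));S2=dict(np.load("side2.npz"))
g=S["pixels"].mean(2)
print("col253 rows140-160",g[140:160,253].round()); print("row165 cols 240-266",g[165,240:267].round())
g2=S2["pixels"].mean(2);print("tip col252",g2[115:132,252].round());print("tube row112",g2[112,240:266].round())
t=np.linspace(0,2*np.pi,200)
for p in((.568,-.2594),(.568,-.256)):
    q=np.array([proj(S,(p[0]+.020*np.cos(a),p[1]+.020*np.sin(a),.085)) for a in t])
    q0=np.array([proj(T,(p[0]+.020*np.cos(a),p[1]+.020*np.sin(a),.085)) for a in t])
    print(p,"side",q.min(0),q.max(0),"top",q0.min(0),q0.max(0))
print("tip pred",proj(S,(.5692,-.239,.4387-.2718)))
gt=T["pixels"].mean(2);print("top row181",gt[181,352:382].round());print("top col366",gt[168:196,366].round())
E
```

```text
col253 rows140-160 [124. 124. 125. 125. 124. 102.  74.  69.  71.  71.  71.  82.  80.  67.
  66.  68.  68.  69.  69.  69.]
row165 cols 240-266 [129. 129. 124. 113. 107. 108. 101.  78.  56.  60.  63.  65.  67.  70.
  70.  69.  70.  69.  67.  66.  57.  34.  19.  26.  73. 116. 128.]
tip col252 [ 84.  83.  83.  84.  84.  84.  82.  78.  74.  80. 110. 129. 129. 129.
 128. 128. 129.]
tube row112 [128. 128. 128. 128. 129. 130. 120.  88.  75.  79.  82.  84.  84.  83.
  83.  79.  74.  80. 110. 130. 129. 128. 128. 128. 129. 128.]
(0.568, -0.2594) side [246.46911564 144.47860958] [260.81624863 151.21933895] top [357.82717125 172.35121443] [374.95163702 189.40975679]
(0.568, -0.256) side [246.33494542 145.03594021] [260.71471451 151.80749051] top [356.37231276 172.38203071] [373.49818179 189.44150265]
tip pred (np.float64(252.1748529046485), np.float64(123.88188681162458))
top row181 [ 52.  60.  64.  64.  62.  58.  97. 129. 131. 124. 119. 135. 124.  91.
  64.  64.  67.  64.  64.  63.  63.  56. 100. 148. 158. 157. 156. 156.
 155. 156.]
top col366 [ 46.  45.  44.  43.  48.  95.  96.  63.  66.  67.  67.  66.  65.  64.
  86.  89. 100. 110.  93.  80.  65. 135.  58.  47.  43.  43.  44.  46.]
```

```bash
python3 -m inch '[[-0.08,-0.46,0,0,0,0],[0,0,0.6,0,0,0],[0,0,0.6,0,0,0],[0,0,0.5,0,0,0],[0,0,0,0,0,0]]'; python3 -m inch '[[0,0,0,0,0,0],[0,0,0,0,0,0],[0,0,0,0,0,0],[0,0,0,0,0,0],[0,0,0,0,0,0]]'
python3 - <<'E'
from bench import r,eyes
from h import *
from scipy.spatial.transform import Rotation as R
s=r.read_state();print(R.from_quat(s['eef_rot']).inv().apply([.568,-.2575,.347]-s['ee_pos'])/.04,R.from_quat(s['eef_rot']).apply([0,0,1]))
ims=[]
for n,(u,v) in(("side",(253,135)),("top",(366,181))):
    c=eyes.camera(n);np.savez(n+"3.npz",**c);ims.append(cv2.resize(c["pixels"][v-50:v+50,u-50:u+50],None,fx=4,fy=4,interpolation=0))
cv2.imwrite("pics/p3.png",np.hstack(ims)[:,:,::-1])
E
```

```text
time: 6.5
ee_pos: [0.5669, -0.2581, 0.3666]
eef_rot: [0.117, 0.993, 0.001, -0.003]
ft_force: [-0.9, -0.1, -1.5]
width: 0.0341
grip_force: 20.0
time: 6.92
ee_pos: [0.5678, -0.2592, 0.3718]
eef_rot: [0.117, 0.993, -0.0, 0.001]
ft_force: [-0.4, 0.1, -1.0]
width: 0.0344
grip_force: 20.0
[0.0050515  0.04381218 0.6198422 ] [ 1.51549801e-03 -3.11959045e-04 -9.99998803e-01]
```

View pics/p3.png

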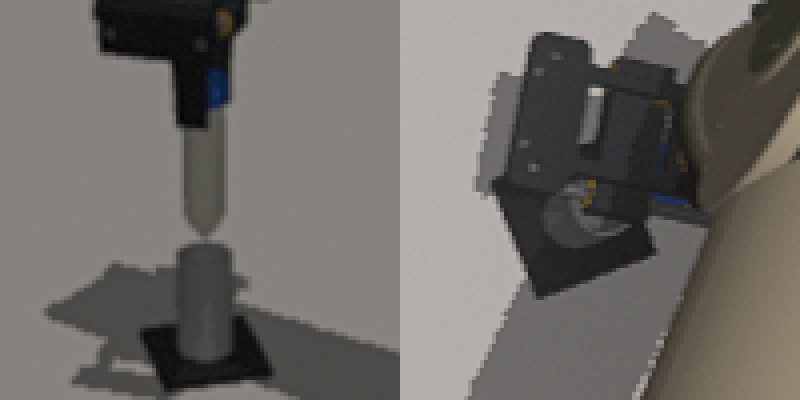

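The side view shows the tube axis within about 1 mm of the sleeve axis, with the tip just above the rim. I'll make a small correction and lower it slowly while watching the force.

```bash
python3 -m inch '[[0.02,0.03,0,0,0,0],[0,0,0.2,0,0,0],[0,0,0.2,0,0,0],[0,0,0.2,0,0,0],[0,0,0.2,0,0,0]]'; python3 -m inch '[[0,0,0.15,0,0,0],[0,0,0.15,0,0,0],[0,0,0.1,0,0,0],[0,0,0,0,0,0],[0,0,0,0,0,0]]'
```

```text
time: 7.43
ee_pos: [0.5669, -0.2577, 0.3374]
eef_rot: [0.117, 0.993, 0.0, -0.0]
ft_force: [0.1, -0.1, 0.1]
width: 0.0341
grip_force: 20.0
time: 7.85
ee_pos: [0.5671, -0.2579, 0.3227]
eef_rot: [0.117, 0.993, 0.0, -0.0]
ft_force: [-0.7, 0.6, 0.4]
width: 0.0341
grip_force: 20.0
```

```bash
python3 -m inch '[[0,0,0.2,0,0,0],[0,0,0.2,0,0,0],[0,0,0.15,0,0,0],[0,0,0.1,0,0,0],[0,0,0,0,0,0]]'; python3 -m inch '[[0,0,0.1,0,0,0],[0,0,0.05,0,0,0],[0,0,0.05,0,0,0],[0,0,0,0,0,0],[0,0,0,0,0,0]]'
```

```text
time: 8.27
ee_pos: [0.5668, -0.2578, 0.2955]
eef_rot: [0.117, 0.993, 0.0, -0.001]
ft_force: [-0.5, -1.3, -2.2]
width: 0.0344
grip_force: 20.0
time: 8.68
ee_pos: [0.567, -0.2578, 0.2887]
eef_rot: [0.117, 0.993, 0.0, -0.0]
ft_force: [1.2, 0.1, -1.1]
width: 0.0342
grip_force: 20.0
```

```bash
python3 -m inch '[[0,0,0.03,0,0,0],[0,0,0.03,0,0,0],[0,0,0.03,0,0,0],[0,0,0.02,0,0,0],[0,0,0,0,0,0]]'; python3 -m inch '[[0,0,0.02,0,0,0],[0,0,0.02,0,0,0],[0,0,0.01,0,0,0],[0,0,0,0,0,0],[0,0,0,0,0,0]]'
```

```text
time: 9.1
ee_pos: [0.5671, -0.2578, 0.2842]
eef_rot: [0.117, 0.993, 0.0, -0.0]
ft_force: [-0.1, -1.0, -1.5]
width: 0.0344
grip_force: 20.0
time: 9.52
ee_pos: [0.567, -0.2578, 0.2823]
eef_rot: [0.117, 0.993, 0.0, -0.0]
ft_force: [0.8, -1.4, -1.3]
width: 0.0339
grip_force: 20.0
```

```bash
python3 -m inch '[[0,0,0.02,0,0,0],[0,0,0.02,0,0,0],[0,0,0,0,0,0],[0,0,0,0,0,0],[0,0,0,0,0,0]]'; python3 -m inch '[[0,0,0.02,0,0,0],[0,0,0.02,0,0,0],[0,0,0,0,0,0],[0,0,0,0,0,0],[0,0,0,0,0,0]]'
```

```text
time: 9.93
ee_pos: [0.5674, -0.258, 0.2817]
eef_rot: [0.117, 0.993, -0.0, 0.001]
ft_force: [0.4, -0.7, 6.0]
width: 0.0343
grip_force: 20.0
time: 10.35
ee_pos: [0.568, -0.2582, 0.2815]
eef_rot: [0.117, 0.993, -0.0, 0.002]
ft_force: [0.1, -0.2, 13.9]
width: 0.034
grip_force: 20.0
```

Contact came at the expected height of 0.2817, so the tube is on the sleeve floor. I'll ease off, release and retreat upward.

```bash
python3 -m inch '[[0,0,-0.03,0,0,0],[0,0,-0.02,0,0,0],[0,0,0,0,0,0],[0,0,0,0,0,0],[0,0,0,0,0,0]]'; python3 -m inch '[[0,0,0,0,0,0],[0,0,0,0,0,0],[0,0,0,0,0,0],[0,0,0,0,0,0],[0,0,0,0,0,0]]' 1; python3 -m inch '[[0,0,0,0,0,0],[0,0,0,0,0,0],[0,0,0,0,0,0],[0,0,0,0,0,0],[0,0,0,0,0,0]]'
```

```text
time: 10.77
ee_pos: [0.5673, -0.2579, 0.2817]
eef_rot: [0.117, 0.993, -0.0, 0.001]
ft_force: [-0.4, 0.4, 6.5]
width: 0.0342
grip_force: 20.0
time: 11.18
ee_pos: [0.567, -0.2577, 0.2808]
eef_rot: [0.117, 0.993, 0.0, -0.0]
ft_force: [0.4, 0.0, -0.5]
width: 0.0598
grip_force: 0.0
time: 11.6
ee_pos: [0.5671, -0.2578, 0.2812]
eef_rot: [0.117, 0.993, 0.0, -0.0]
ft_force: [0.6, -0.4, -0.4]
width: 0.0855
grip_force: 0.0
```

```bash
python3 -m inch '[[0,0,-0.2,0,0,0],[0,0,-0.4,0,0,0],[0,0,-0.6,0,0,0],[0,0,-0.8,0,0,0],[0,0,-0.8,0,0,0]]'; python3 -m inch '[[0,0,-0.8,0,0,0],[0,0,-0.4,0,0,0],[0.8,0.8,0,0,0,0],[0.8,0.8,0,0,0,0],[0.8,0.8,0,0,0,0]]';python3 -m inch '[[0.5,0.5,0,0,0,0],[0,0,0,0,0,0],[0,0,0,0,0,0],[0,0,0,0,0,0],[0,0,0,0,0,0]]'
python3 - <<'E'
from bench import eyes
from h import *
ims=[];C=[]
for n in("side","top"):
    c=eyes.camera(n);C.append(c);print(n,blue(c));ims.append(cv2.resize(c["pixels"],(400,300)))
print("cap expected",[proj(c,(.568,-.258,.117)) for c in C])
cv2.imwrite("pics/p4.png",np.hstack(ims)[:,:,::-1])
E
```

```text
time: 12.02
ee_pos: [0.5667, -0.2578, 0.3947]
eef_rot: [0.117, 0.993, 0.0, -0.0]
ft_force: [0.9, -0.5, -0.4]
width: 0.0872
grip_force: 0.0
time: 12.43
ee_pos: [0.5006, -0.1506, 0.4415]
eef_rot: [0.118, 0.993, -0.0, 0.0]
ft_force: [0.7, 1.7, 1.2]
width: 0.0872
grip_force: 0.0
time: 12.85
ee_pos: [0.4871, -0.1283, 0.4415]
eef_rot: [0.118, 0.993, -0.0, 0.0]
ft_force: [0.1, -0.4, -0.3]
width: 0.0869
grip_force: 0.0
side [(np.int32(103), array([253.55, 137.65])), (np.int32(655), array([147.1 , 196.36])), (np.int32(153), array([254.39, 273.44]))]
top [(np.int32(1289), array([273.88,  84.01])), (np.int32(84), array([130.14, 207.87])), (np.int32(200), array([ 22.72, 295.67]))]
cap expected [(np.float64(253.48931589798474), np.float64(137.67650517250794)), (np.float64(369.28454983876793), np.float64(179.19878963228538))]
```

View pics/p4.png

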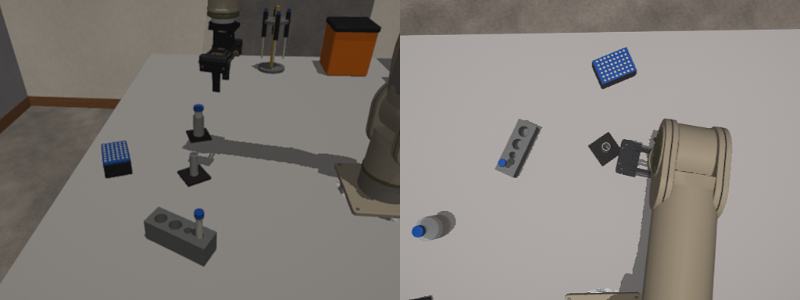

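The wide tube stands cap-up in the wide sleeve. Its cap is at side (253.6,137.7), within 0.1 px of where a fully seated tube should appear. The slim tube has not moved, and the gripper is clear.

```bash
python3 -c "
from bench import job
print(job.close_job())"
```

```text
the job is handed in; nothing more can be done
None
```

The wide tube is cap up at the bottom of the wide sleeve and released, the slim tube is still in the rack, and I handed the job in at about 13 s of robot time.

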